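# Close the microcentrifuge and press its start key

## Task

The microcentrifuge is loaded, but its lid has been left ajar. With your fingertips push its lid gently down until it is fully shut, then press its round start key lightly right in and let it spring back, and withdraw. Lift nothing, do not swing the lid further open, do not press any other key (the dry-block heater beside it has a round key just like it), do not shove the centrifuge, and leave the other things on the bench where they are.

Things in the scene. Friction and masses are not known exactly. Their poses are not given: they have to be found in the camera images.
- centrifuge: White bench microcentrifuge, loose on rubber feet, about 3.5 kg, 260 mm deep (x), 190 mm wide (y), 109 mm high with the lid shut. Origin: centre of its underside; x to its back, y to its left, z up. Its front (-x) faces roughly the robot. A dark control panel slopes up towards the back at 23 degrees, 46 mm high at x -128 mm, 81 mm at x -45 mm; grey keys and a display are on it.
- lid (a joint): Angle of the centrifuge's grey lid, rad: 0 shut, growing as its front rises; it starts ajar at 0.30 to 0.60. Lid 150 mm front to back x 178 x 18 mm, round 84 mm clear window in the middle, small tab at the front edge. The stiff hinge keeps it where it is left; 2 to 5 N down near the front edge closes it, then it meets a stop with a thin rubber seal.
- lid_front (a point): Point on the lid's upper face, on its centre line, 18 mm behind its front edge and 132 mm from the hinge: a good place to push. It moves with the lid; with the lid shut it lies at x -32, y 0, z 108.5 mm of the centrifuge's frame.
- lid_hinge (a point): Point on the lid's hinge line, at the middle of its width, at x +100, y 0, z 90.5 mm of the centrifuge's frame; level with the underside of the shut lid. The hinge runs along the centrifuge's y.
- start_key (a joint): Travel of the centrifuge's round start key, m: 0 out, 0.005 fully in. 1.5 N starts it, 5 N along its axis takes it fully in to a hard stop; it springs back when released. 24 mm diameter, the right-hand key of the panel seen from the robot.
- start_key_top (a point): Centre of the start key's upper face (8 mm above the panel when out; moves with the key); x -101, y -60, z 66 mm of the centrifuge's frame. Its z is the key's axis, 23 degrees from vertical, leaning to the front; the key moves against it. The shut lid's front edge is 48 mm behind it and 43 mm higher.
- stop_key (a joint): Travel of the square stop key beside the start key (20 mm wide, 8 mm proud of the panel, centre 46 mm to its left), m: 0 out, 0.005 in. Not to be pressed.
- down_key (a joint): Travel of the right one of the two small oblong setting keys (12 x 16 mm, under the display, 86 and 120 mm to the left of the start key), m: 0 out, 0.005 in. Not to be pressed.
- up_key (a joint): Travel of the left one of the two small oblong setting keys (12 x 16 mm, under the display, 86 and 120 mm to the left of the start key), m: 0 out, 0.005 in. Not to be pressed.
- heater: Dry-block heater, the other white instrument, fixed: 210 mm deep (x), 150 mm wide (y), 98 mm high to the caps of the tubes in its aluminium block with rows of holes. It has no lid. Origin: centre of its underside, front to its -x. It stands beside the centrifuge, on either side, to the left or to the right.
- heater_key (a joint): Travel of the heater's round key, m: 0 out, 0.005 in; same look as the start key, at x -80, y -45 mm of the heater. Not to be pressed.
- dropper: Amber dropper bottle, 32 mm diameter, 75 mm high, loose between the two instruments; origin at the centre of its underside.
- rack: White rack with small capped tubes, 55 x 150 x 48 mm, loose, towards the robot from the instruments; origin at the centre of its underside.
- slide_box: Grey box for glass slides, 87 x 132 x 34 mm, loose, towards the robot from the instruments; origin at the centre of its underside.
- pen: Black marker pen, 131 mm long, 13 mm thick, lying loose; origin at the middle of its length on its underside; it lies along its x.
- jar: Clear specimen jar with a white lid, 64 mm diameter, 75 mm high, loose at one side; origin at the centre of its underside.
- reagent: White reagent bottle, 64 mm diameter, 165 mm high, loose at one side; origin at the centre of its underside.

How it is judged (in metres and radians):
On the way, in this order (a step that is already met when the one before it is completed fails the run):
1. the fingers have pushed the lid shut (value of joint lid below 0.03 rad and contact force between the fingers and centrifuge above 0.3 N), for 0.05 s.
2. the fingers press the start key in, at least 3.5 of its 5 mm, with the lid shut (value of joint start_key above 0.0035 m and value of joint lid below 0.03 rad and contact force between the fingers and centrifuge above 0.5 N), for 0.05 s.
At the end, for the whole second after the job is handed in: The centrifuge's lid is fully shut (within 0.03 rad, about 4 mm at its front edge), the start key has been pressed in and is out again, no other key is pressed, the centrifuge stands within 15 mm of where it was and every other loose thing within 20 mm (value of joint lid below 0.03 rad and value of joint each of start_key, stop_key, down_key, up_key, heater_key below 0.001 m and distance of centrifuge from where it was at the start of the episode below 0.015 m and angle between centrifuge's own z axis and vertical below 0.03 rad and linear speed of centrifuge below 0.01 m/s and distance of each of dropper, rack, slide_box, pen, jar, reagent from where it was at the start of the episode below 0.02 m); the robot touches nothing.
It fails at once if another key was pressed (over 2 mm), or the start key while the lid was open (value of joint any of stop_key, down_key, up_key, heater_key above 0.002 m or (value of joint start_key above 0.002 m and value of joint lid above 0.05 rad)).
It fails at once if the lid was swung further open (over 0.75 rad) (value of joint lid above 0.75 rad).
It fails at once if it was pressed too hard: over 45 N on the centrifuge or its lid, or over 30 N with the start key down (contact force between the fingers and centrifuge above 45 N or (value of joint start_key above 0.002 m and contact force between the fingers and centrifuge above 30 N)).
It fails at once if the centrifuge was shoved, lifted or tipped (15 mm, 0.1 rad) (distance of centrifuge from where it was at the start of the episode above 0.015 m or angle between centrifuge's own z axis and vertical above 0.1 rad).
It fails at once if something else on the bench was moved or lifted (over 20 mm) (distance of any of dropper, rack, slide_box, pen, jar, reagent from where it was at the start of the episode above 0.02 m).
It also fails if it takes over 43 s, if anything falls off the work surface, if the arm or the gripper's body presses on something with over 40 N, if the wrist force passes 120 N, or if a joint passes its speed limit or range.

## Robot

A 7-joint arm with a two-finger parallel gripper is mounted at the origin on the work surface. World frame = base frame: x ahead of the robot, y to its left, z up, the work surface at z = 0. Lengths are in m, angles in degrees, forces in N, time in s.
With the tool pointing down it reaches from about 0.4 to 0.85 m from the base axis. Payload 4.5 kg.
Tool frame: the origin (TCP) lies on the centre line of the jaws, within the pads' length; the fingertips stand 22 mm ahead of it and the grasp point (between the pads) lies 3 mm ahead of it (env.nose_length is the distance from the TCP to the fingertips, in m); z points along the fingers, y is the line along which they close (so a half turn about z gives the same grasp; the last joint's range is limited). The gripper opens to 88 mm and grips with 3 to 60 N. Pads are 18 mm wide; open, the fingers measure 123 mm over their backs; the gripper's body (75 mm by 187 mm) begins 45 mm behind the grasp point.
Start: joints at [73.786, 39.483, -11.15, 89.685, 9.013, 51.709, -12.324], TCP at [0.195, -0.594, 0.261] pointing down, gripper open.
Joint ranges: [-172.22, 172.22], [-26.19, 119.32], [-84.43, 86.54], [7.71, 146.69], [-57.33, 237.33], [2.42, 119.75], [-152.13, 152.13]. Speed limits (degrees/s): [147.25, 147.25, 180, 180, 180, 180, 180].

## Interface

Orientations are given as a 3x3 rotation matrix whose columns are the frame's x, y, z axes.
In Python, from workcell import get_state, read_camera, camera_params, env gives the robot as it stands.
- The arm moves only by the tool move_arm, never from a script. Its argument "motion" is a list of rows, each an object of numbers: "dx", "dy", "dz": the shift along the tool's x, y, z in cm; "twist": the turn about the tool's z in degrees. In form: [{"dx": .., "dy": .., "dz": .., "twist": ..}, ...]. A call has 1 to 5 rows; each row is the pose to reach, as a shift and turn from the pose commanded when the call began, along the tool's axes at that moment; what a row does not reach only later rows make up. A row lasts 1/12 s, in which the tool goes at most 41.7 mm and 7.16 degrees, less where a joint would pass 70% of its speed; a pose out of reach is approached as far as the arm can. A call with a gripper value outside its range is refused whole. "jaw" is the closure, from 0 (fully open) to 1 (shut), set as the call begins (left out, the last holds). The fingers move at their own pace and stop on an object; "force" is the grip in N (left out, the last holds). Time passes only in rows, so rows that repeat a pose let the fingers close. It gives the time, the measured TCP pose, the force, the opening and the grip force at its end, in the units of the state.
- get_state(): the state, without advancing time (a new reading comes with each control period).
- read_camera(name): name is "scene" or "top" or "wrist"; returns (picture, depth): 420x560x3 uint8, blue, green, red; 420x560 float32, m along the optical axis (not along the pixel's ray), 0 where there is no reading.
- camera_params(name): a dict with "intrinsics" (3x3 intrinsics, pixels), "eye" and "orientation" of the camera in the world. Camera axes: x right, y down, z forward; pixel columns grow to the right and rows downward; lengths in m; the calibration is good to about 2 mm. A picture is of the moment at which its call begins: read the wrist's pose just before it. camera_params takes no time and is no camera call; for the wrist camera it gives the pose at the moment of the call.
- env.close_job(): hands the job in; it is judged then, once.
The state is a dict: "t": time; "joints": joint angles; "qvel": joint speeds; "joint_efforts": joint torques, N m; "tool_pos": TCP position; "tcp_rot": TCP orientation; "ft_force": force on the tool from outside, world axes, zero at the start; "wrist_torque": the same for the moment, N m; "width": finger opening in m; "grasp_force": force on a finger pad.
Only numpy, scipy, OpenCV 4.12 (cv2) and the standard library are available. Lean on these libraries where they do the work, as an engineer would, in place of code of your own. Each camera call takes 0.05 s, during which the arm holds its last target. There are 200 camera calls.

## Working session

There is one attempt and no reset: what is moved stays moved. The work goes in short steps, Python scripts to look and compute and a tool call to move; the robot and the scene stay as the last step left them, time stands still between calls to the robot, and variables do not carry over. Pictures are saved under pics/ and viewed, at most 10 in all, crops included, and the job is handed in when it is done.

Besides the shell and the picture viewer there is one more tool, called as name([rows], argument=value, ...), one row to a line, values as JSON. move_arm: Moves the arm, as the interface text tells. Its arguments: {"type":"object","properties":{"motion":{"type":"array"},"jaw":{"type":"number"},"force":{"type":"number"}},"required":["motion"]}

```bash
mkdir -p pics; ls; cat > h.py <<'E'
import numpy as np, cv2
from workcell import get_state, read_camera, camera_params, env
def pts(name):
    p=camera_params(name); im,d=read_camera(name)
    K=np.array(p["intrinsics"]);R=np.array(p["orientation"]);e=np.array(p["eye"])
    v,u=np.mgrid[:d.shape[0],:d.shape[1]]
    c=np.stack([(u-K[0,2])/K[0,0]*d,(v-K[1,2])/K[1,1]*d,d],-1)
    return im,d,c@R.T+e
E
python3 - <<'E'
from h import *
for n in ("top","scene"):
    im,d,P=pts(n); cv2.imwrite(f"pics/{n}0.png",im); np.savez(f"{n}0.npz",im=im,d=d,P=P)
    p=camera_params(n);print(n,p["eye"],np.round(p["orientation"],3).tolist(),p["intrinsics"])
s=get_state();print(s["t"],s["tool_pos"],np.round(s["tcp_rot"],3).tolist(),s["width"],env.nose_length)
E
```

```text
pics
top [ 0.32637816 -0.01683551  1.03126791] [[0.156, -0.965, 0.211], [-0.988, -0.153, 0.029], [0.004, -0.213, -0.977]] [[434.46557684   0.         282.50875708]
 [  0.         434.46557684 210.1010665 ]
 [  0.           0.           1.        ]]
scene [1.14287206 0.52545737 0.67383099] [[-0.652, 0.421, -0.631], [0.758, 0.388, -0.525], [0.024, -0.82, -0.572]] [[395.0201133    0.         272.6034557 ]
 [  0.         395.0201133  215.57678235]
 [  0.           0.           1.        ]]
0.1 [ 0.1945195  -0.59340711  0.25999054] [[0.95, 0.312, -0.001], [0.312, -0.95, 0.002], [-0.0, -0.002, -1.0]] 0.0882655511008165 0.022
```

View pics/top0.png

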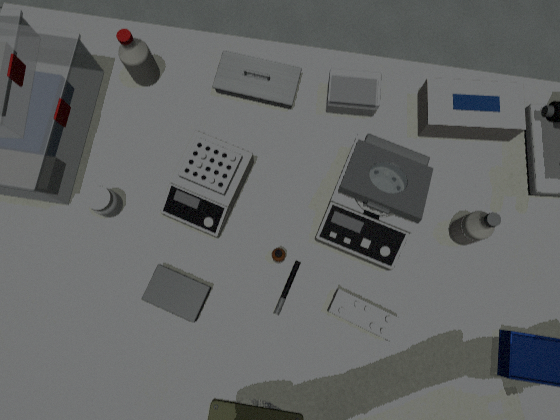

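View pics/scene0.png

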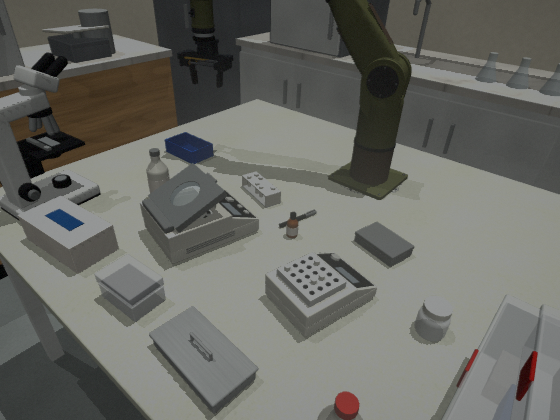

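The top picture shows the centrifuge at (375,200), with its round start key near (385,252), stop at (365,243), and the setting keys near (347,240) and (333,236). The heater is on the left at (210,185), and the rack is in front of the centrifuge at (362,312).

```bash
python3 - <<'E'
from h import *
z=np.load("top0.npz");im,d,P=z["im"],z["d"],z["P"]
x0,y0,x1,y1=300,120,450,280
c=cv2.resize(im[y0:y1,x0:x1],None,fx=5,fy=5,interpolation=cv2.INTER_CUBIC)[:, :800]
c=np.clip(c.astype(float)*1.6,0,255).astype(np.uint8);cv2.imwrite("pics/crop0.png",cv2.resize(c,(560,600)))
g=im.max(2)
# panel: dark pixels in area
m=np.zeros(g.shape,np.uint8);m[200:275,310:415]=(g[200:275,310:415]<60)
n,l,st,ce=cv2.connectedComponentsWithStats(m)
i=1+np.argmax(st[1:,4]);pm=(l==i).astype(np.uint8)
hull=cv2.convexHull(cv2.findContours(pm,cv2.RETR_EXTERNAL,cv2.CHAIN_APPROX_NONE)[0][0])
hm=cv2.fillConvexPoly(np.zeros_like(m),hull,1);hm=cv2.erode(hm,np.ones((3,3)))
k=(hm&(1-pm)).astype(np.uint8)
n,l,st,ce=cv2.connectedComponentsWithStats(k)
for j in range(1,n):
    if st[j,4]>15: print(st[j],ce[j].round(1),np.median(P[l==j],0).round(4))
q=P[pm>0];q=q[q[:,2]>0.03];print(len(q))
def plane(q):
    for _ in range(5):
        a,*_=np.linalg.lstsq(np.c_[q[:,:2],np.ones(len(q))],q[:,2],rcond=None)
        r=q[:,2]-np.c_[q[:,:2],np.ones(len(q))]@a;q=q[abs(r)<max(2*r.std(),.002)]
    nn=np.array([-a[0],-a[1],1]);return nn/np.linalg.norm(nn),q.mean(0),r.std(),len(q)
nn,cc,s,N=plane(q);print("panel n",nn,cc,s,N,"tilt",np.degrees(np.arccos(nn[2])),"yaw",np.degrees(np.arctan2(-nn[1],-nn[0])))
a=P[135:225,340:435].reshape(-1,3);a=a[a[:,2]>.115];nn,cc,s,N=plane(a);print("lid",nn,cc,s,N,"tilt",np.arccos(nn[2]),"yaw",np.degrees(np.arctan2(-nn[1],-nn[0])))
E
```

```text
[331 212  33  21 349] [346.9 221.7] [ 0.5294 -0.1352  0.0733]
[329 231   8   7  37] [332.7 234.2] [ 0.4983 -0.1091  0.0614]
[343 237   8   7  38] [346.7 240.2] [ 0.4898 -0.1417  0.0615]
[360 238  11  11  81] [365.3 242.8] [ 0.4893 -0.1826  0.0677]
[380 246  10  11  90] [384.5 250.7] [ 0.4785 -0.2272  0.0677]
2086
panel n [-0.37734212  0.09194168  0.92149859] [ 0.50447911 -0.17812029  0.06625757] 0.001599054880601229 1881 tilt 22.853841469659947 yaw -13.693633937214706
lid [ 0.38237464 -0.09276585  0.91933896] [ 0.61533397 -0.20069148  0.14273381] 0.0014869578607622823 3731 tilt 0.404399187239789 yaw 166.36324486582131
```

View pics/crop0.png

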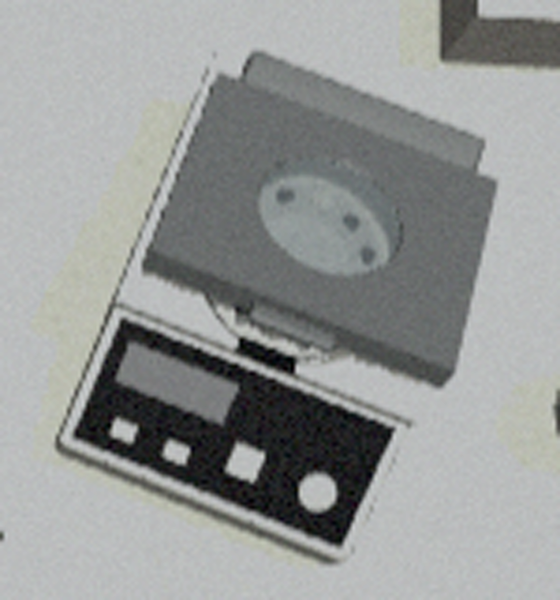

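```bash
python3 - <<'E'
from h import *
z=np.load("top0.npz");P=z["P"]
a=P[205:250,445:505].reshape(-1,3);b=a[a[:,2]>.14];print("reagent",np.median(b,0),b[:,2].max(),len(b))
C=np.array([.5908,-.1927]);ex=np.array([.9717,-.2362]);ey=np.array([.2362,.9717]);print("cx,cy",(np.median(b,0)[:2]-C)@ex,(np.median(b,0)[:2]-C)@ey)
E
```

```text
reagent [ 0.55867963 -0.41363761  0.16583889] 1.0312679090503933 234
cx,cy 0.020974099026550612 -0.22227191066561397
```

move_arm([
  {"twist": 7},
  {"twist": 14},
  {"twist": 21},
  {"twist": 28},
  {"twist": 31.9},
], jaw=1, force=10)

```text
invalid input
```

move_arm([
  {"dx": 0, "dy": 0, "dz": 0, "twist": 7},
  {"dx": 0, "dy": 0, "dz": 0, "twist": 14},
  {"dx": 0, "dy": 0, "dz": 0, "twist": 21},
  {"dx": 0, "dy": 0, "dz": 0, "twist": 28},
  {"dx": 0, "dy": 0, "dz": 0, "twist": 32},
], jaw=1, force=10)

```text
t: 0.52
tool_pos: [0.1947, -0.5936, 0.2603]
tcp_rot: [[0.97, -0.245, -0.0], [-0.245, -0.97, 0.001], [-0.001, -0.001, -1.0]]
ft_force: [0.1, -0.2, 0.4]
width: 0.0571
grasp_force: 0.0
```

move_arm([
  {"dx": 2, "dy": -3.6, "dz": 0, "twist": 0},
  {"dx": 4, "dy": -7.2, "dz": 0, "twist": 0},
  {"dx": 6, "dy": -10.8, "dz": 0, "twist": 0},
  {"dx": 8, "dy": -14.4, "dz": 0, "twist": 0},
  {"dx": 10, "dy": -18, "dz": 0, "twist": 0},
])

```text
t: 0.93
tool_pos: [0.3357, -0.4413, 0.2605]
tcp_rot: [[0.971, -0.24, -0.0], [-0.24, -0.971, 0.001], [-0.0, -0.001, -1.0]]
ft_force: [0.9, -0.4, -0.3]
width: 0.0236
grasp_force: 0.0
```

move_arm([
  {"dx": 2, "dy": -3.6, "dz": 0, "twist": 0},
  {"dx": 4, "dy": -7.2, "dz": 0, "twist": 0},
  {"dx": 6, "dy": -10.8, "dz": 0, "twist": 0},
  {"dx": 8, "dy": -14.4, "dz": 0, "twist": 0},
  {"dx": 10, "dy": -18, "dz": 0, "twist": 0},
])

```text
t: 1.35
tool_pos: [0.476, -0.2904, 0.2605]
tcp_rot: [[0.971, -0.239, -0.001], [-0.239, -0.971, 0.0], [-0.001, -0.0, -1.0]]
ft_force: [0.5, -0.5, 0.2]
width: 0.0006
grasp_force: 0.0
```

move_arm([
  {"dx": 2, "dy": -3.6, "dz": 0, "twist": 0},
  {"dx": 4, "dy": -7.2, "dz": 0, "twist": 0},
  {"dx": 6.8, "dy": -10.8, "dz": 0, "twist": 0},
  {"dx": 6.8, "dy": -12.6, "dz": 0, "twist": 0},
  {"dx": 6.8, "dy": -12.6, "dz": 0, "twist": 0},
])

```text
t: 1.77
tool_pos: [0.5746, -0.1784, 0.2599]
tcp_rot: [[0.973, -0.229, 0.001], [-0.229, -0.973, 0.005], [0.0, -0.005, -1.0]]
ft_force: [-0.0, 0.6, -0.9]
width: 0.0005
grasp_force: 0.0
```

move_arm([
  {"dx": 0, "dy": 1, "dz": 1.5, "twist": 0},
  {"dx": 0, "dy": 1, "dz": 3, "twist": 0},
  {"dx": 0, "dy": 1, "dz": 4.5, "twist": 0},
  {"dx": 0, "dy": 1, "dz": 5.5, "twist": 0},
  {"dx": 0, "dy": 1, "dz": 5.5, "twist": 0},
])

```text
t: 2.18
tool_pos: [0.5669, -0.1959, 0.2034]
tcp_rot: [[0.971, -0.24, -0.005], [-0.24, -0.971, 0.001], [-0.005, 0.0, -1.0]]
ft_force: [0.5, 0.2, 0.6]
width: 0.0003
grasp_force: 0.0
```

```bash
python3 - <<'E'
from h import *
s=get_state();print(s["tool_pos"],s["ft_force"])
im,d,P=pts("wrist");np.savez("w0.npz",im=im,P=P)
im2,_,_=pts("scene");cv2.imwrite("pics/w0.png",np.vstack([cv2.resize(im,(400,300)),cv2.resize(im2[130:270,120:320],(400,280))]))
E
```

```text
[ 0.56691005 -0.19589189  0.20341943] [0.47280986 0.20322526 0.59984206]
```

View pics/w0.png

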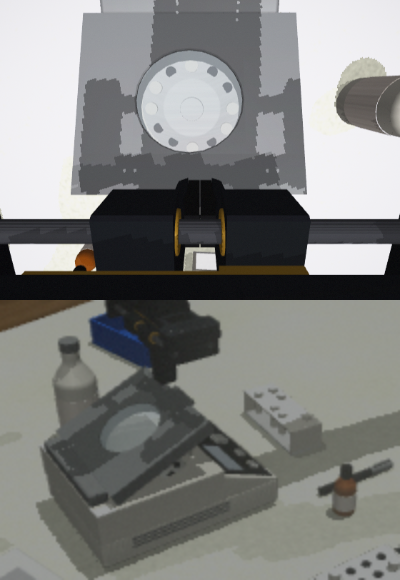

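The fingers are just above the lid's front edge and near its centre line (wrist view about (200,190)). I'll lower them with a small correction.

move_arm([
  {"dx": 0.5, "dy": -0.9, "dz": 0.4, "twist": 0},
  {"dx": 0.5, "dy": -0.9, "dz": 0.8, "twist": 0},
  {"dx": 0.5, "dy": -0.9, "dz": 1.2, "twist": 0},
  {"dx": 0.5, "dy": -0.9, "dz": 1.6, "twist": 0},
  {"dx": 0.5, "dy": -0.9, "dz": 2.0, "twist": 0},
])

```text
t: 2.7
tool_pos: [0.5758, -0.1884, 0.1855]
tcp_rot: [[0.971, -0.239, -0.0], [-0.239, -0.971, -0.0], [0.0, 0.0, -1.0]]
ft_force: [-1.4, -0.1, 1.9]
width: 0.0004
grasp_force: 0.9
```

move_arm([
  {"dx": 0, "dy": 0, "dz": 0.3, "twist": 0},
  {"dx": 0, "dy": 0, "dz": 0.6, "twist": 0},
  {"dx": 0, "dy": 0, "dz": 0.9, "twist": 0},
  {"dx": 0, "dy": 0, "dz": 1.2, "twist": 0},
  {"dx": 0, "dy": 0, "dz": 1.5, "twist": 0},
])

```text
t: 3.12
tool_pos: [0.5758, -0.1885, 0.1705]
tcp_rot: [[0.971, -0.24, 0.0], [-0.24, -0.971, -0.0], [0.0, 0.0, -1.0]]
ft_force: [-1.0, -0.0, 2.2]
width: 0.0007
grasp_force: 0.9
```

Contact is made and the lid is following gently at about 2 N.

move_arm([
  {"dx": 0, "dy": 0, "dz": 0.4, "twist": 0},
  {"dx": 0, "dy": 0, "dz": 0.8, "twist": 0},
  {"dx": 0, "dy": 0, "dz": 1.2, "twist": 0},
  {"dx": 0, "dy": 0, "dz": 1.6, "twist": 0},
  {"dx": 0, "dy": 0, "dz": 2.0, "twist": 0},
])

```text
t: 3.53
tool_pos: [0.5756, -0.1883, 0.1502]
tcp_rot: [[0.971, -0.239, -0.001], [-0.239, -0.971, 0.0], [-0.001, 0.0, -1.0]]
ft_force: [-1.2, 0.9, 1.9]
width: 0.0005
grasp_force: 1.0
```

move_arm([
  {"dx": 0, "dy": 0, "dz": 0.3, "twist": 0},
  {"dx": 0, "dy": 0, "dz": 0.6, "twist": 0},
  {"dx": 0, "dy": 0, "dz": 0.9, "twist": 0},
  {"dx": 0, "dy": 0, "dz": 1.2, "twist": 0},
  {"dx": 0, "dy": 0, "dz": 1.3, "twist": 0},
])

```text
t: 3.95
tool_pos: [0.5756, -0.1883, 0.1372]
tcp_rot: [[0.971, -0.239, -0.001], [-0.239, -0.971, 0.0], [-0.001, 0.0, -1.0]]
ft_force: [-2.1, 0.2, 2.1]
width: 0.0004
grasp_force: 1.0
```

move_arm([
  {"dx": 0, "dy": 0, "dz": 0.1, "twist": 0},
  {"dx": 0, "dy": 0, "dz": 0.2, "twist": 0},
  {"dx": 0, "dy": 0, "dz": 0.3, "twist": 0},
  {"dx": 0, "dy": 0, "dz": 0.4, "twist": 0},
  {"dx": 0, "dy": 0, "dz": 0.5, "twist": 0},
])

```text
t: 4.37
tool_pos: [0.5759, -0.1884, 0.1327]
tcp_rot: [[0.971, -0.239, 0.0], [-0.239, -0.971, -0.0], [0.0, 0.0, -1.0]]
ft_force: [-2.1, -0.4, 2.7]
width: 0.0006
grasp_force: 1.0
```

move_arm([
  {"dx": 0, "dy": 0, "dz": 0.05, "twist": 0},
  {"dx": 0, "dy": 0, "dz": 0.1, "twist": 0},
  {"dx": 0, "dy": 0, "dz": 0.15, "twist": 0},
])

```text
t: 4.62
tool_pos: [0.5759, -0.1884, 0.1312]
tcp_rot: [[0.971, -0.239, 0.0], [-0.239, -0.971, -0.0], [0.0, 0.0, -1.0]]
ft_force: [-2.2, 1.0, 1.6]
width: 0.0006
grasp_force: 1.0
```

move_arm([
  {"dx": 0, "dy": 0, "dz": 0.05, "twist": 0},
  {"dx": 0, "dy": 0, "dz": 0.1, "twist": 0},
  {"dx": 0, "dy": 0, "dz": 0.1, "twist": 0},
])

```text
t: 4.87
tool_pos: [0.5759, -0.1884, 0.1309]
tcp_rot: [[0.971, -0.239, 0.0], [-0.239, -0.971, -0.0], [0.0, 0.0, -1.0]]
ft_force: [-3.7, 1.0, 6.9]
width: 0.0005
grasp_force: 3.5
```

move_arm([
  {"dx": 0, "dy": 0, "dz": 0.05, "twist": 0},
  {"dx": 0, "dy": 0, "dz": 0.1, "twist": 0},
  {"dx": 0, "dy": 0, "dz": 0.1, "twist": 0},
])

```text
t: 5.12
tool_pos: [0.5759, -0.1884, 0.1308]
tcp_rot: [[0.971, -0.24, 0.001], [-0.24, -0.971, -0.0], [0.001, 0.0, -1.0]]
ft_force: [-4.3, 2.3, 13.1]
width: 0.0004
grasp_force: 6.8
```

Firm stop at 13 N with the tip at 0.1088, so the lid is shut. I'll lift off and look.

move_arm([
  {"dx": 0, "dy": 0, "dz": -0.5, "twist": 0},
  {"dx": 0, "dy": 0, "dz": -1.5, "twist": 0},
  {"dx": -1.5, "dy": 0, "dz": -3, "twist": 0},
  {"dx": -4.5, "dy": 0, "dz": -5, "twist": 0},
  {"dx": -6, "dy": -2, "dz": -6, "twist": 0},
])

```text
t: 5.53
tool_pos: [0.5197, -0.1589, 0.1911]
tcp_rot: [[0.969, -0.246, -0.0], [-0.246, -0.969, -0.004], [0.001, 0.004, -1.0]]
ft_force: [-0.2, -0.7, 0.2]
width: 0.0008
grasp_force: 0.0
```

move_arm([
  {"dx": -3, "dy": -2, "dz": -1, "twist": 0},
  {"dx": -6, "dy": -4, "dz": -1, "twist": 0},
  {"dx": -8, "dy": -6, "dz": -1, "twist": 0},
  {"dx": -8, "dy": -6, "dz": -1, "twist": 0},
])

```text
t: 5.87
tool_pos: [0.4559, -0.0722, 0.1998]
tcp_rot: [[0.973, -0.233, -0.003], [-0.233, -0.973, 0.003], [-0.004, -0.002, -1.0]]
ft_force: [-0.5, 0.3, -0.1]
width: 0.001
grasp_force: 0.0
```

```bash
python3 - <<'E'
from h import *
s=get_state();print(s["t"],s["tool_pos"],s["ft_force"])
im,d,P=pts("wrist");np.savez("w1.npz",im=im,P=P)
im2,_,P2=pts("top");np.savez("top1.npz",im=im2,P=P2)
cv2.imwrite("pics/w1.png",np.vstack([cv2.resize(im,(400,300)),cv2.resize(im2[110:290,300:460],(320,300))[:, :].repeat(1,1) if 0 else cv2.resize(im2[110:290,280:520],(400,300))]))
E
```

```text
5.8667 [ 0.45592755 -0.07215726  0.19975721] [-0.45297314  0.26870847 -0.13727087]
```

View pics/w1.png

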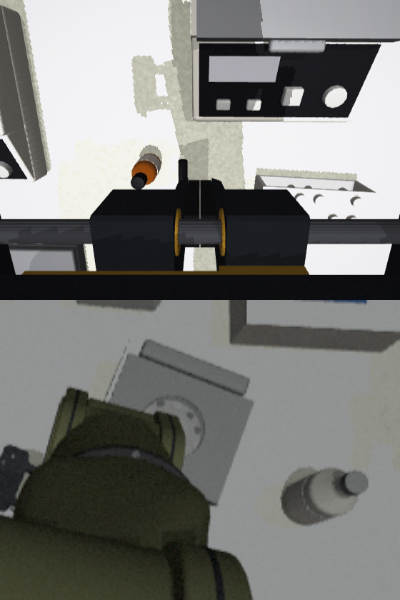

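The wrist view shows the lid shut and the panel in full, with the round start key at (335,97) in the halved view. I'll measure both.

```bash
python3 - <<'E'
from h import *
z=np.load("w1.npz");im,P=z["im"],z["P"]
g=im.max(2);m=np.zeros(g.shape,np.uint8);sl=np.s_[110:162,435:512];m[sl]=(g[sl]>130)
n,l,st,ce=cv2.connectedComponentsWithStats(m)
for j in range(1,n):
    if st[j,4]>150: print(st[j],ce[j].round(1),np.median(P[l==j],0).round(4))
P2=np.load("top1.npz")["P"]
for Q in (P.reshape(-1,3),P2.reshape(-1,3)):
    C=np.array([.5908,-.1927]);ex=np.array([.9717,-.2362]);ey=np.array([.2362,.9717])
    cx=(Q[:,:2]-C)@ex;cy=(Q[:,:2]-C)@ey;s=(cx>-.04)&(cx<.09)&(abs(cy)<.085)&(abs(np.hypot(cx-.025,cy))>.046)&(Q[:,2]>.09)&(Q[:,2]<.15)
    A=np.c_[cx[s],cy[s],np.ones(s.sum())];print("lid",np.linalg.lstsq(A,Q[s,2],rcond=None)[0],s.sum(),np.median(Q[s,2]) if s.any() else 0)
E
```

```text
[488 111  24  51 618] [503.6 144.2] [ 0.4563 -0.2615  0.0494]
[455 120  31  31 709] [470.  135.5] [ 0.4792 -0.2276  0.0669]
lid [-0.00280068  0.00072519  0.10881915] 9495 0.10890691600763266
lid [0.00109411 0.00078805 0.11014661] 2135 0.11014957636768852
```

The lid is level and shut, and the key is at (0.479, -0.2275). I'll go above it.

move_arm([
  {"dx": 1.4, "dy": 3.5, "dz": 0, "twist": 0},
  {"dx": 2.8, "dy": 7, "dz": 0, "twist": 0},
  {"dx": 4.2, "dy": 10.5, "dz": 0, "twist": 0},
  {"dx": 5.4, "dy": 14, "dz": 0, "twist": 0},
  {"dx": 5.4, "dy": 14.6, "dz": 0, "twist": 0},
])

```text
t: 6.38
tool_pos: [0.4776, -0.2423, 0.1998]
tcp_rot: [[0.968, -0.251, 0.004], [-0.25, -0.968, -0.008], [0.006, 0.007, -1.0]]
ft_force: [0.7, -0.9, -0.9]
width: 0.0004
grasp_force: 0.0
```

move_arm([
  {"dx": 0, "dy": 0, "dz": 2, "twist": 0},
  {"dx": 0, "dy": 0, "dz": 4, "twist": 0},
  {"dx": 0, "dy": 0, "dz": 6, "twist": 0},
  {"dx": 0, "dy": 0, "dz": 7, "twist": 0},
  {"dx": 0, "dy": 0, "dz": 7, "twist": 0},
])

```text
t: 6.8
tool_pos: [0.4759, -0.2324, 0.1274]
tcp_rot: [[0.971, -0.241, -0.003], [-0.241, -0.971, 0.001], [-0.003, -0.0, -1.0]]
ft_force: [0.2, 0.1, 1.2]
width: 0.0001
grasp_force: 0.0
```

move_arm([
  {"dx": 0, "dy": 0, "dz": 0, "twist": 0},
])

```text
t: 6.88
tool_pos: [0.4769, -0.2325, 0.1292]
tcp_rot: [[0.971, -0.24, -0.0], [-0.24, -0.971, -0.0], [0.0, 0.0, -1.0]]
ft_force: [0.0, 0.5, 0.9]
width: 0.0001
grasp_force: 0.0
```

move_arm([
  {"dx": -0.3, "dy": -0.5, "dz": 0.8, "twist": 0},
  {"dx": -0.3, "dy": -0.5, "dz": 1.6, "twist": 0},
  {"dx": -0.3, "dy": -0.5, "dz": 2.4, "twist": 0},
  {"dx": -0.3, "dy": -0.5, "dz": 3.0, "twist": 0},
  {"dx": -0.3, "dy": -0.5, "dz": 3.3, "twist": 0},
])

```text
t: 7.3
tool_pos: [0.4748, -0.2265, 0.0956]
tcp_rot: [[0.971, -0.239, -0.0], [-0.239, -0.971, -0.0], [-0.0, 0.0, -1.0]]
ft_force: [1.1, 0.9, -1.0]
width: 0.0006
grasp_force: 0.0
```

move_arm([
  {"dx": 0, "dy": 0, "dz": 0.1, "twist": 0},
  {"dx": 0, "dy": 0, "dz": 0.2, "twist": 0},
  {"dx": 0, "dy": 0, "dz": 0.3, "twist": 0},
  {"dx": 0, "dy": 0, "dz": 0.4, "twist": 0},
  {"dx": 0, "dy": 0, "dz": 0.5, "twist": 0},
])

```text
t: 7.72
tool_pos: [0.475, -0.2264, 0.0914]
tcp_rot: [[0.971, -0.239, 0.001], [-0.239, -0.971, -0.0], [0.001, 0.0, -1.0]]
ft_force: [0.5, -1.8, 1.2]
width: 0.0005
grasp_force: 0.6
```

move_arm([
  {"dx": 0, "dy": 0, "dz": 0.1, "twist": 0},
  {"dx": 0, "dy": 0, "dz": 0.2, "twist": 0},
  {"dx": 0, "dy": 0, "dz": 0.3, "twist": 0},
  {"dx": 0, "dy": 0, "dz": 0.35, "twist": 0},
])

```text
t: 8.05
tool_pos: [0.4758, -0.2266, 0.0881]
tcp_rot: [[0.971, -0.239, 0.002], [-0.239, -0.971, -0.001], [0.002, 0.0, -1.0]]
ft_force: [1.3, -0.4, 4.0]
width: 0.0004
grasp_force: 1.8
```

move_arm([
  {"dx": 0, "dy": 0, "dz": 0.05, "twist": 0},
  {"dx": 0, "dy": 0, "dz": 0.1, "twist": 0},
  {"dx": 0, "dy": 0, "dz": 0.15, "twist": 0},
])

```text
t: 8.3
tool_pos: [0.4756, -0.2265, 0.0865]
tcp_rot: [[0.971, -0.239, 0.002], [-0.239, -0.971, -0.001], [0.002, 0.0, -1.0]]
ft_force: [1.5, -0.5, 5.0]
width: 0.0003
grasp_force: 2.2
```

move_arm([
  {"dx": 0, "dy": 0, "dz": 0.05, "twist": 0},
  {"dx": 0, "dy": 0, "dz": 0.1, "twist": 0},
  {"dx": 0, "dy": 0, "dz": 0.1, "twist": 0},
])

```text
t: 8.55
tool_pos: [0.4759, -0.2266, 0.0859]
tcp_rot: [[0.971, -0.239, 0.002], [-0.239, -0.971, -0.001], [0.002, 0.0, -1.0]]
ft_force: [1.5, -1.1, 8.5]
width: 0.0008
grasp_force: 3.6
```

The force has risen to 8.5 N and motion has nearly stopped, so the key is at its hard stop. I'll hold briefly, then withdraw.

move_arm([
  {"dx": 0, "dy": 0, "dz": 0.03, "twist": 0},
  {"dx": 0, "dy": 0, "dz": 0.03, "twist": 0},
])

```text
t: 8.72
tool_pos: [0.4759, -0.2266, 0.0857]
tcp_rot: [[0.971, -0.239, 0.002], [-0.239, -0.971, -0.001], [0.003, 0.0, -1.0]]
ft_force: [0.8, -0.6, 10.1]
width: 0.0003
grasp_force: 4.5
```

move_arm([
  {"dx": 0, "dy": 0, "dz": -0.4, "twist": 0},
  {"dx": 0, "dy": 0, "dz": -1, "twist": 0},
  {"dx": 0, "dy": 0, "dz": -3, "twist": 0},
  {"dx": 0, "dy": 0, "dz": -6, "twist": 0},
  {"dx": 0, "dy": 0, "dz": -10, "twist": 0},
])

```text
t: 9.13
tool_pos: [0.4723, -0.2252, 0.1838]
tcp_rot: [[0.971, -0.239, -0.007], [-0.239, -0.971, 0.003], [-0.008, -0.001, -1.0]]
ft_force: [0.7, -0.9, -0.3]
width: 0.0008
grasp_force: 0.0
```

move_arm([
  {"dx": -2, "dy": -3, "dz": -2, "twist": 0},
  {"dx": -4, "dy": -6, "dz": -4, "twist": 0},
  {"dx": -6, "dy": -9, "dz": -4, "twist": 0},
  {"dx": -6, "dy": -11, "dz": -4, "twist": 0},
  {"dx": -6, "dy": -11, "dz": -4, "twist": 0},
])

```text
t: 9.55
tool_pos: [0.4421, -0.1001, 0.2252]
tcp_rot: [[0.973, -0.232, -0.002], [-0.232, -0.973, 0.003], [-0.002, -0.002, -1.0]]
ft_force: [0.8, -0.1, 0.0]
width: 0.0006
grasp_force: 0.0
```

```bash
python3 - <<'E'
from h import *
s=get_state();print(s["t"],s["tool_pos"],s["ft_force"])
im,d,P=pts("wrist");im2,_,P2=pts("scene")
cv2.imwrite("pics/w2.png",np.vstack([cv2.resize(im,(400,300)),cv2.resize(im2,(400,300))]))
g=im.max(2)
C=np.array([.5908,-.1927]);ex=np.array([.9717,-.2362]);ey=np.array([.2362,.9717])
q=P.reshape(-1,3);cx=(q[:,:2]-C)@ex;cy=(q[:,:2]-C)@ey
for n,x,y,e in (("start",-.101,-.06,.066),("stop",-.101,-.014,.066)):
    s=np.hypot(cx-x,cy-y)<.005;print(n,s.sum(),np.median(q[s,2]) if s.any() else None)
s=(cx>-.04)&(cx<.09)&(abs(cy)<.085)&(q[:,2]>.09)&(q[:,2]<.15)
if s.sum()>50: print(np.linalg.lstsq(np.c_[cx[s],cy[s],np.ones(s.sum())],q[s,2],rcond=None)[0])
E
```

```text
9.55 [ 0.44213319 -0.10008287  0.22515494] [ 0.83717284 -0.07226844  0.01668372]
start 117 0.06687776430414077
stop 118 0.06669558788161625
[-0.0040413   0.00055352  0.10881824]
```

View pics/w2.png

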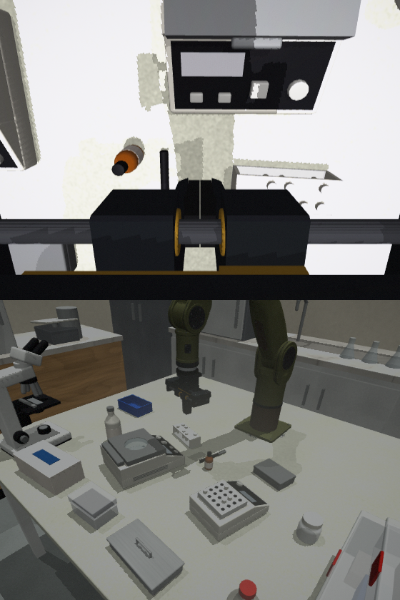

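The lid is shut, the start key is out again at 66.9 mm (wrist view (299,90)), and everything else is where it was.

```bash
python3 -c "
from workcell import env
print(env.close_job())"
```

```text
the job is handed in; nothing more can be done
None
```

The centrifuge lid is fully shut, the start key was pressed to its stop and sprang back out, nothing else on the bench appears to have moved in the last pictures, and the job is handed in at about 9.6 s; no verdict was shown.

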